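# Find the seat with the doming punch and hold it ready over the cup

## Robot

A 6-joint arm with a two-finger parallel gripper is mounted at the origin on the work surface. World frame = base frame: x ahead of the robot, y to its left, z up, the work surface at z = 0. Lengths are in m, angles in rad, forces in N, time in s.
With the tool pointing down it reaches from about 0.4 to 0.825 m from the base axis. Payload 7 kg.
Tool frame: the origin (TCP) lies midway between the tips of the shut fingers; the grasp point (between the pads) lies 19 mm behind it; z points along the fingers, y is the line along which they close (so a half turn about z gives the same grasp; the last joint's range is limited). The gripper opens to 88 mm and grips with 3 to 60 N. Pads are 19 mm wide; open, the fingers measure 130 mm over their backs; the gripper's body (78 mm by 193 mm) begins 47 mm behind the grasp point.
Start: joints at [-0.842, 0.359, 0.012, 0, -1.224, -0.288], TCP at [0.288, -0.61, 0.227] pointing down, gripper open.
Joint ranges: [-3.07, 3.07], [-1.43, 2.12], [-1.02, 1.25], [-3.03, 1.67], [-3.05, -0], [-3.03, 3.03]. Speed limits (rad/s): [2.39, 2.39, 3.01, 3.14, 3.14, 3.14].

## Interface

Orientations are given as [roll, pitch, yaw] about the fixed x, y, z axes, in that order (R = Rz(yaw) Ry(pitch) Rx(roll)).
In Python, from station import arm, grab_frame, camera_params, spot_in gives the robot as it stands.
- The arm moves only by the shell command python3 -m jog 'ROWS' [FORCE]. ROWS is JSON, a list that holds one entry, the list of rows, each a list of 7 numbers: the shift along the tool's x, y, z in mm, then the turn, a rotation vector about the tool's x, y, z in rad, then the finger opening in mm, from 0 to 87.6. In form: [[[x, y, z, wx, wy, wz, fingers], ...]]. A call has 1 to 20 rows; each row is the pose to reach, as a shift and turn from the pose commanded when the call began, along the tool's axes at that moment; what a row does not reach only later rows make up. A row lasts 1/8 s, in which the tool goes at most 62.5 mm and 10.7 degrees, less where a joint would pass 70% of its speed; a pose out of reach is approached as far as the arm can. A call with a gripper value outside its range is refused whole. The fingers move at their own pace and stop on an object; FORCE is the grip in N (left out, the last holds). Time passes only in rows, so rows that repeat a pose let the fingers close. It gives the time, the measured TCP pose, the force, the opening and the grip force at its end, in the units of the state.
- arm.get_state(): the state, without advancing time (a new reading comes with each control period).
- grab_frame(name): name is "scene" or "top" or "wrist"; returns (picture, depth): 420x560x3 uint8, blue, green, red; 420x560 float32, m along the optical axis (not along the pixel's ray), 0 where there is no reading.
- camera_params(name): a dict with "mtx" (3x3 intrinsics, pixels), "R" (3x3) and "t" (3): a world point X has camera coordinates R X + t. Camera axes: x right, y down, z forward; pixel columns grow to the right and rows downward; lengths in m; the calibration is good to about 2 mm. A picture is of the moment at which its call begins: read the wrist's pose just before it. camera_params takes no time and is no camera call; for the wrist camera it gives the pose at the moment of the call.
- arm.job_done(): hands the job in; it is judged then, once.
Trained networks look in the newest picture that a camera, given by its name, has taken for a name from the list of things; names that differ only in an ending like _2 or _b are one class to them, and where a whole thing is asked for, a point or a joint stands for the part that bears it (a point fixed in the world has none). Each returns a list of dicts, best first, with "confidence" (0 to 1); they miss things now and then, are a little off and sometimes report something else, mostly with a low value. They report only what shows in the picture. A call takes as long as a camera call. They do not tell look-alikes from the thing itself.
- spot_in(query, camera): "uv" ([column, row] in pixels, amid what is visible of it).
The state is a dict: "t": time; "q": joint angles; "qd": joint speeds; "joint_efforts": joint torques, N m; "eef_pos": TCP position; "ee_rot": TCP orientation; "force": force on the tool from outside, world axes, zero at the start; "moment": the same for the moment, N m; "width": finger opening in m; "gripper_force": force on a finger pad.
Only numpy, scipy, OpenCV 4.12 (cv2) and the standard library are available. Lean on these libraries where they do the work, as an engineer would, in place of code of your own. Each camera call takes 0.05 s, during which the arm holds its last target. There are 200 camera calls.

## Task

Take the punch with the biggest head out of the wooden rack, lift it higher than all the jars and carry it upright across to the steel doming block, and lower it into the block's widest cup until you feel it seat; let it rest there lightly for a moment without pressing hard. Then raise it until its nose is about a centimetre clear above the block's top face, so that a metal blank can be slipped underneath, and finish while still holding it there: steady, upright, centred over that cup and touching nothing but the gripper. Leave the other two punches in the rack, and do not disturb the jars or the other things on the bench.

Things in the scene. Friction and masses are not known exactly. Their poses are not given: they have to be found in the camera images.
- punch_a_mid (a point): The punch to use: the steel doming punch standing nose down in the rack, 92 mm long: head 24 mm in diameter up to 22 mm above the nose (flat 14 mm wide at the nose), then from 29 mm up a plain round shank 15 mm in diameter. Weighs about 160 g. Point half-way up its axis, 46 mm above the nose; z runs up the shank. It starts in any of the rack's three holes.
- punch_a_nose (a point): centre of that punch's flat nose, the lowest point of its axis
- cup (a point): centre of the mouth of the widest of the doming block's four cups, level with the block's top face; z is up. This cup is round, 34 mm in diameter and 10 mm deep, with a flat floor and its rim chamfered 3 mm.
- block_top (a point): centre of the top face of the dark steel doming block, 100 x 100 x 30 mm, turned any way; near each corner, 24 mm off both centre lines, a round cup (34, 26, 20, 15 mm wide). It sits on a springy pad, 120 x 120 mm, let into the bench: its top face is 46 to 57 mm above the bench and gives about 1 mm for every 4 N pressed on it (8 mm at most).
- rack: wooden punch rack, fixed: 75 x 190 x 26 mm, origin under its centre, long side along its own y. Three holes, 26 mm wide and 12 mm deep, at y = -60, 0, +60 mm hold the punches, whose tops are 106 mm above the bench; grip a shank along the rack's x. Rack and block stand on opposite sides (left and right) of the jars, either way round.
- punch_b_mid (a point): A punch to leave: steel doming punch standing nose down in the rack, 92 mm long: head 18 mm in diameter up to 22 mm above the nose (flat 11 mm wide at the nose), then from 29 mm up a plain round shank 12 mm in diameter. Point half-way up its axis, 46 mm above the nose; z runs up the shank.
- punch_c_mid (a point): A punch to leave: steel doming punch standing nose down in the rack, 92 mm long: head 13 mm in diameter up to 22 mm above the nose (flat 8 mm wide at the nose), then from 29 mm up a plain round shank 9 mm in diameter. Point half-way up its axis, 46 mm above the nose; z runs up the shank.
- jar_tall_mid (a point): closed jar, 60 mm in diameter, 105 mm high, between rack and block; point at its centre
- jar_mid_mid (a point): closed jar, 68 mm in diameter, 85 mm high, between rack and block; point at its centre
- jar_wide_mid (a point): closed jar, 72 mm in diameter, 95 mm high, between rack and block; point at its centre
- bangle_mid (a point): brass bangle lying flat, 66 mm outside, 14 mm high; point at its centre
- mallet_mid (a point): wooden mallet lying down, about 210 mm long, 44 mm high; point on its axis near the balance point
- beaker_mid (a point): white open beaker, 68 mm wide at the rim, 75 mm high; point at its centre
Things that resemble listed ones, but are neither listed nor needed, are in the scene too. What is shaped like the part that bears punch_a_mid but pink or red is not meant.

How it is judged:
By the outcome, as a careful person would: the job done as asked, in the order asked, and still so for the second after the job is handed in, while the arm keeps its last pose, push and grip.
It also fails if it takes over 45 s, if anything falls off the work surface, if the arm or the gripper's body presses on something with over 40 N, if the wrist force passes 120 N, or if a joint passes its speed limit or range.

## Working session

There is one attempt and no reset: what is moved stays moved. The work goes in short steps, Python scripts to look and compute and a shell command to move; the robot and the scene stay as the last step left them, time stands still between calls to the robot, and variables do not carry over. Pictures are saved under pics/ and viewed, at most 10 in all, crops included, and the job is handed in when it is done.

```bash
mkdir -p pics; ls; python3 - <<'E'
from station import arm, grab_frame, camera_params, spot_in
import cv2,numpy as np
s=arm.get_state();print({k:np.round(v,3).tolist() for k,v in s.items()})
for n in("scene","top"):
    p,d=grab_frame(n);cv2.imwrite(f"pics/{n}0.png",p);np.save(f"pics/{n}0.npy",d)
    for q in("punch_a_mid","cup","block_top","rack","jar_tall_mid","jar_mid_mid","jar_wide_mid"):
        print(n,q,[(np.round(r["uv"]).tolist(),round(r["confidence"],2)) for r in spot_in(q,n)][:4])
E
```

```text
pics
{'t': 0.0, 'q': [-0.842, 0.359, 0.011, -0.0, -1.224, -0.288], 'qd': [-0.002, -0.001, 0.002, 0.0, -0.001, 0.0], 'joint_efforts': [-0.001, -58.271, 29.305, 6.997, 0.007, -0.0], 'eef_pos': [0.288, -0.61, 0.226], 'ee_rot': [3.14, -0.0, -2.701], 'force': [0.482, -0.231, 0.94], 'moment': [-0.03, 0.041, -0.019], 'gripper_force': 0.0, 'width': 0.088}
scene punch_a_mid [([408.0, 248.0], 0.9), ([386.0, 201.0], 0.84), ([400.0, 186.0], 0.68), ([335.0, 214.0], 0.55)]
scene cup [([178.0, 168.0], 0.81)]
scene block_top [([177.0, 168.0], 0.67)]
scene rack [([415.0, 230.0], 0.77)]
scene jar_tall_mid [([266.0, 244.0], 0.58)]
scene jar_mid_mid [([289.0, 204.0], 0.57)]
scene jar_wide_mid [([295.0, 173.0], 0.94)]
top punch_a_mid [([247.0, 250.0], 0.66), ([192.0, 302.0], 0.61), ([181.0, 228.0], 0.49)]
top cup [([400.0, 262.0], 0.89)]
top block_top [([401.0, 260.0], 0.69)]
top rack [([181.0, 265.0], 0.77), ([280.0, 161.0], 0.64)]
top jar_tall_mid [([287.0, 194.0], 0.67)]
top jar_mid_mid [([282.0, 238.0], 0.65), ([177.0, 262.0], 0.26)]
top jar_wide_mid [([291.0, 278.0], 0.62)]
```

View pics/scene0.png

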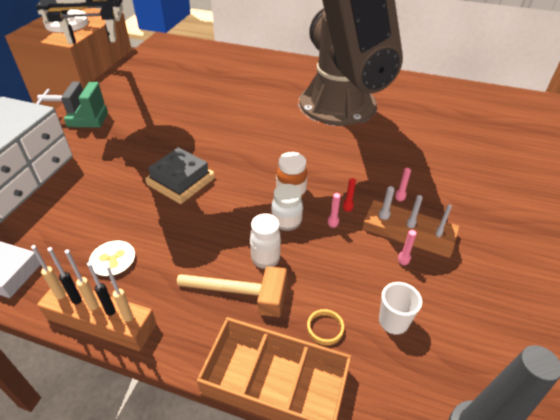

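View pics/top0.png

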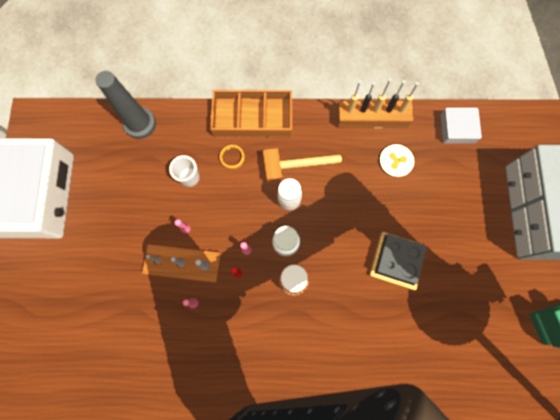

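The scene view shows the grey punches in the rack at (387,203), (414,211) and (444,220). The pink and red look-alikes stand loose around the rack. The block is at (180,170), with the jars between. I'll enlarge the rack and block and get the geometry from depth.

```bash
cat > h.py <<'E'
from station import arm, grab_frame, camera_params, spot_in
import cv2,numpy as np
def cloud(d,c):
    v,u=np.mgrid[:d.shape[0],:d.shape[1]]
    K=c["mtx"];P=np.stack([(u-K[0,2])/K[0,0]*d,(v-K[1,2])/K[1,1]*d,d],-1)
    W=(P-np.ravel(c["t"]))@np.array(c["R"]); W[d<=0]=np.nan
    return W
def proj(X,c):
    p=np.array(c["mtx"])@(np.array(c["R"])@np.array(X)+np.ravel(c["t"]));return p[:2]/p[2]
E
python3 - <<'E'
from h import *
p=cv2.imread("pics/scene0.png");t=cv2.imread("pics/top0.png")
a=cv2.resize(p[160:280,320:480],(640,480),interpolation=2);b=cv2.resize(t[210:320,130:290],None,fx=2.5,fy=2.5,interpolation=2);c=cv2.resize(t[220:300,360:440],None,fx=3.4,fy=3.4,interpolation=2)
o=np.zeros((600,800,3),np.uint8);o[:320,:]=cv2.resize(p[170:275,320:480],(800,525),interpolation=2)[60:380];o[320:595,:400]=b;o[320:592,400:672]=c
cv2.imwrite("pics/crop.png",o)
c=camera_params("top");d=np.load("pics/top0.npy");W=cloud(d,c)
for n,(u0,u1,v0,v1,z0,z1) in dict(rack=(135,230,235,290,.018,.034),block=(360,440,225,300,.04,.065)).items():
    S=W[v0:v1,u0:u1].reshape(-1,3);S=S[(S[:,2]>z0)&(S[:,2]<z1)]
    r=cv2.minAreaRect((S[:,:2]*1000).astype(np.float32));print(n,len(S),r,np.median(S[:,2]))
for n,(u,v) in dict(jt=(290,188),jm=(286,236),jw=(294,276),pa=(203,264),pb=(178,261),pc=(152,258),pk1=(180,224),pk2=(246,248),pk3=(190,303),red=(237,272)).items():
    S=W[v-8:v+9,u-8:u+9].reshape(-1,3);S=S[S[:,2]>np.nanmax(S[:,2])-.012];print(n,len(S),S.mean(0).round(3),np.nanmax(S[:,2]).round(3))
E
```

```text
rack 1915 ((473.97833251953125, 272.5788879394531), (191.80116271972656, 75.2714614868164), 83.5980453491211) 0.027783050173180415
block 1621 ((485.2787170410156, -285.4461364746094), (101.70475006103516, 100.82841491699219), 72.37102508544922) 0.05118749198441447
jt 278 [ 0.649 -0.005  0.106] 0.111
jm 285 [0.533 0.004 0.087] 0.091
jw 286 [ 0.436 -0.015  0.096] 0.102
pa 36 [0.467 0.212 0.107] 0.11
pb 23 [0.473 0.271 0.107] 0.11
pc 16 [0.48  0.33  0.105] 0.109
pk1 32 [0.565 0.27  0.093] 0.097
pk2 32 [0.51  0.108 0.092] 0.097
pk3 36 [0.374 0.238 0.093] 0.098
red 33 [0.45  0.128 0.093] 0.097
```

View pics/crop.png

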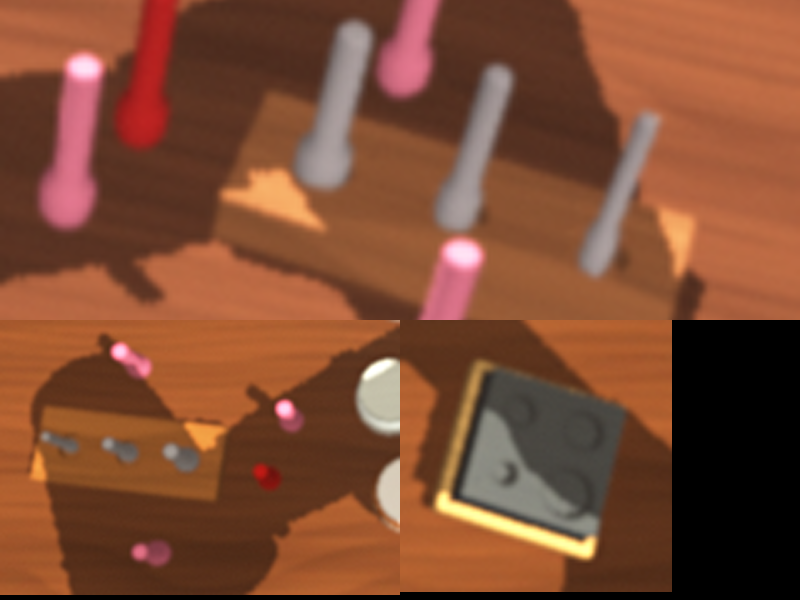

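Three grey punches could be the one meant, at scene (387,203), (414,211) and (444,220). The first has the thickest shank and the biggest head, and it's grey, so it's punch A, at about (0.467, 0.212). The pink and red ones at scene (335,210), (350,195), (404,185) and (408,248) are decoys. On the block, the widest cup looks to be at top pixel (410,271). I'll check it with the wrist camera as I pass over.

```bash
python3 - <<'E'
from h import *
c=camera_params("top");K=np.array(c["mtx"]);R=np.array(c["R"]);t=np.ravel(c["t"])
o=-R.T@t
for uv in((410,270.6),(413.8,253),(394,246),(390,265)):
    r=R.T@np.linalg.inv(K)@[*uv,1];print((o+r*(.0512-o[2])/r[2]).round(4))
w=camera_params("wrist");Rw=np.array(w["R"]);tw=np.ravel(w["t"]);s=arm.get_state()
from scipy.spatial.transform import Rotation as Ro
T=Ro.from_euler("xyz",s["ee_rot"]).as_matrix();o=-Rw.T@tw
print("cam in tool",(T.T@(o-s["eef_pos"])).round(3),"axis",(T.T@Rw[2]).round(3),K[0,0],np.array(w["mtx"])[0,0])
d=T.T@(np.array([.485,-.285,.226])-s["eef_pos"]);print((d*1000).round(1))
E
```

```text
[ 0.4542 -0.3035  0.0512]
[ 0.4981 -0.3159  0.0512]
[ 0.5155 -0.2674  0.0512]
[ 0.4678 -0.2547  0.0512]
cam in tool [ 0.084  0.    -0.158] axis [-0.306 -0.001  0.952] 403.9174036506198 334.50959279647475
[-317.1  210.3    0.6]
```

```bash
python3 -m jog '[[[-40,26,0,0,0,0,70],[-80,53,0,0,0,0,60],[-120,80,0,0,0,0,50],[-160,106,0,0,0,0,50],[-200,132,0,0,0,0,50],[-240,159,0,0,0,0,50],[-270,180,0,0,0,0,50],[-295,195,0,0,0,0,50],[-310,206,0,0,0,0,50],[-317,210,0,0,0,0,50],[-317,210,0,0,0,0,50],[-317,210,0,0,0,0,50]]]'
cat > cup.py <<'E'
from h import *
import sys
w=camera_params("wrist");s=arm.get_state();p,d=grab_frame("wrist");cv2.imwrite(f"pics/{sys.argv[1]}.png",p)
W=cloud(d,w);np.save("pics/w.npy",W)
M=np.abs(W[...,2]-.0512)<.006;M&=(np.hypot(W[...,0]-.485,W[...,1]+.285)<.08)
S=W[M];z=np.median(S[:,2]);S=S[np.abs(S[:,2]-z)<.003];r=cv2.minAreaRect((S[:,:2]*1000).astype(np.float32));print("block",r,z)
(cx,cy),_,a=r;a=np.radians(a)
for k in range(4):
    x=a+np.pi/2*k+np.pi/4;C=np.array([cx,cy])/1000+.024*2**.5*np.array([np.cos(x),np.sin(x)])
    uv=proj([*C,z],w)
    H=W[(np.hypot(W[...,0]-C[0],W[...,1]-C[1])<.024)&(W[...,2]<z-.006)&(W[...,2]>.0)]
    print(C.round(4),uv.round(),"low px",len(H),(H.mean(0) if len(H) else None))
for q in("cup","block_top"):print(q,[(np.round(x["uv"]).tolist(),round(x["confidence"],2)) for x in spot_in(q,"wrist")][:3])
E
python3 cup.py wb
```

```text
t: 2.3
eef_pos: [0.4847, -0.2859, 0.2265]
ee_rot: [3.142, -0.0, -2.702]
force: [1.8, -0.6, 0.1]
width: 0.0502
gripper_force: 0.0
block ((483.99359130859375, -287.38031005859375), (100.31066131591797, 100.2806167602539), 72.2557144165039) 0.05104326809891385
[ 0.4684 -0.2572] [319. 188.] low px 145 [ 0.46910084 -0.25636267  0.0412723 ]
[ 0.4538 -0.3029] [285. 156.] low px 864 [ 0.45408912 -0.30290243  0.04120746]
[ 0.4995 -0.3176] [253. 191.] low px 453 [ 0.50062138 -0.31760846  0.04122674]
[ 0.5142 -0.2718] [287. 221.] low px 244 [ 0.51548023 -0.27137044  0.04133373]
cup []
block_top [([282.0, 186.0], 0.84)]
```

View pics/wb.png

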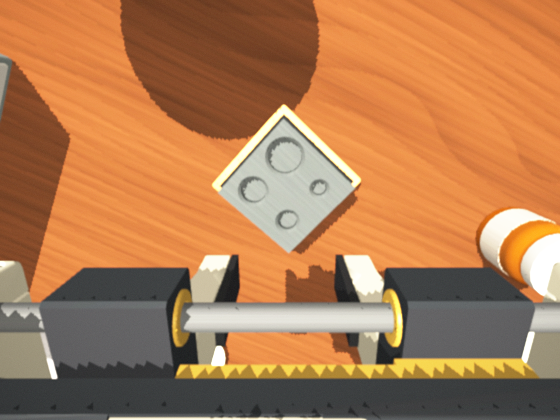

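The wrist view confirms it: the widest cup is at pixel (285,156), i.e. world (0.454, -0.303), with the block top at z ≈ 0.051. Next, over to the rack.

```bash
python3 -m jog '[[[-10,23,0,0,0,-0.05,50],[-29,69,0,0,0,-0.15,50],[-49,115,0,0,0,-0.26,50],[-69,160,0,0,0,-0.36,50],[-88,206,0,0,0,-0.46,50],[-108,252,0,0,0,-0.56,50],[-128,298,0,0,0,-0.66,50],[-147,344,0,0,0,-0.77,50],[-167,390,0,0,0,-0.87,50],[-182,425,0,0,0,-0.95,50],[-193,450,0,0,0,-1.0,50],[-197,458,0,0,0,-1.02,50],[-197,458,0,0,0,-1.02,50],[-197,458,0,0,0,-1.02,50],[-197,458,0,0,0,-1.02,50]]]'
python3 - <<'E'
from h import *
w=camera_params("wrist");p,d=grab_frame("wrist");cv2.imwrite("pics/wr.png",p);W=cloud(d,w)
for C in((.4673,.2125),(.474,.2726)):
  m=np.hypot(W[...,0]-C[0],W[...,1]-C[1])<.022
  for z0,z1 in((.05,.07),(.07,.09),(.09,.104),(.104,.112)):
    S=W[m&(W[...,2]>z0)&(W[...,2]<z1)]
    print(C,z0,len(S),(S.mean(0).round(4),S.min(0).round(4),S.max(0).round(4)) if len(S) else None)
print([(np.round(x["uv"]).tolist(),round(x["confidence"],2)) for x in spot_in("punch_a_mid","wrist")])
E
```

```text
t: 4.32
eef_pos: [0.4679, 0.2122, 0.2267]
ee_rot: [-3.141, 0.0, -1.682]
force: [0.2, -0.4, 0.1]
width: 0.0501
gripper_force: 0.0
(0.4673, 0.2125) 0.05 63 (array([0.4656, 0.2045, 0.0602]), array([0.4592, 0.2027, 0.0502]), array([0.4731, 0.2083, 0.07  ]))
(0.4673, 0.2125) 0.07 77 (array([0.4656, 0.2046, 0.0801]), array([0.4589, 0.2026, 0.0701]), array([0.473 , 0.2098, 0.0896]))
(0.4673, 0.2125) 0.09 73 (array([0.4657, 0.2051, 0.0978]), array([0.4591, 0.2029, 0.09  ]), array([0.4737, 0.2173, 0.104 ]))
(0.4673, 0.2125) 0.104 200 (array([0.4662, 0.2099, 0.1058]), array([0.4594, 0.2029, 0.104 ]), array([0.473 , 0.2166, 0.1075]))
(0.474, 0.2726) 0.05 83 (array([0.4727, 0.2652, 0.0598]), array([0.4676, 0.2635, 0.0503]), array([0.4784, 0.2682, 0.0697]))
(0.474, 0.2726) 0.07 98 (array([0.4722, 0.2655, 0.0803]), array([0.4671, 0.2636, 0.0702]), array([0.478 , 0.2704, 0.0898]))
(0.474, 0.2726) 0.09 85 (array([0.4726, 0.2657, 0.0977]), array([0.4673, 0.2637, 0.0901]), array([0.479 , 0.2697, 0.1039]))
(0.474, 0.2726) 0.104 106 (array([0.473 , 0.2693, 0.1056]), array([0.4676, 0.2638, 0.1041]), array([0.4781, 0.2748, 0.1077]))
[([229.0, 84.0], 0.87), ([297.0, 99.0], 0.6), ([376.0, 203.0], 0.58), ([285.0, 191.0], 0.55), ([287.0, 245.0], 0.27)]
```

View pics/wr.png

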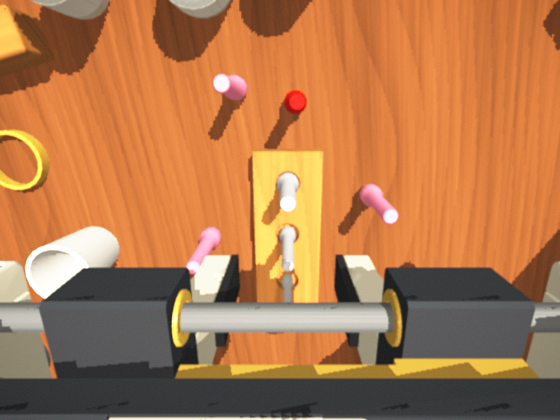

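The widest grey punch, at (288,190), is nearest the jars and stands upright; its axis is at (0.466, 0.210). The fingers clear the pink ones, so I'm going down to grip it.

```bash
python3 -m jog '[[[2.5,1.5,15,0,0,0,50],[2.5,1.5,45,0,0,0,50],[2.5,1.5,75,0,0,0,50],[2.5,1.5,100,0,0,0,50],[2.5,1.5,120,0,0,0,50],[2.5,1.5,138,0,0,0,50],[2.5,1.5,152,0,0,0,50],[2.5,1.5,163,0,0,0,50],[2.5,1.5,169,0,0,0,50],[2.5,1.5,170,0,0,0,50],[2.5,1.5,170,0,0,0,50]]]' 30
python3 -m jog '[[[0,0,0,0,0,0,30],[0,0,0,0,0,0,20],[0,0,0,0,0,0,14],[0,0,0,0,0,0,8],[0,0,0,0,0,0,5],[0,0,0,0,0,0,5],[0,0,0,0,0,0,5],[0,0,0,0,0,0,5]]]' 30
```

```text
t: 5.8
eef_pos: [0.4663, 0.2109, 0.0569]
ee_rot: [-3.141, 0.0, -1.681]
force: [0.7, -1.0, -0.2]
width: 0.0499
gripper_force: 0.0
t: 6.8
eef_pos: [0.4661, 0.2107, 0.0566]
ee_rot: [-3.142, 0.0, -1.681]
force: [-0.4, -0.3, 0.5]
width: 0.0145
gripper_force: 30.0
```

```bash
python3 -m jog '[[[0,0,-3,0,0,0,5],[0,0,-8,0,0,0,5],[0,0,-15,0,0,0,5],[0,0,-25,0,0,0,5],[0,0,-40,0,0,0,5],[0,0,-60,0,0,0,5],[0,0,-82,0,0,0,5],[0,0,-104,0,0,0,5],[0,0,-124,0,0,0,5],[0,0,-138,0,0,0,5],[0,0,-148,0,0,0,5],[0,0,-153,0,0,0,5],[0,0,-155,0,0,0,5],[0,0,-155,0,0,0,5],[0,0,-155,0,0,0,5]]]'
cat > tilt.py <<'E'
from h import *
import sys
s=arm.get_state();x,y,z=s["eef_pos"];print(s["eef_pos"],s["force"])
for n in ("scene","top","wrist"):
    w=camera_params(n);p,d=grab_frame(n);cv2.imwrite(f"pics/{n}{sys.argv[1]}.png",p);W=cloud(d,w);o=-np.array(w["R"]).T@np.ravel(w["t"])
    print(n,"cam",o.round(2))
    m=np.hypot(W[...,0]-x,W[...,1]-y)<.017
    for a,b in((-.05,-.036),(-.034,-.022),(-.012,-.004),(.03,.06)):
        S=W[m&(W[...,2]>z+a)&(W[...,2]<z+b)]
        if len(S)>5:print(" ",a,len(S),(S.mean(0)-[x,y,z]).round(4),((S.min(0)+S.max(0))/2-[x,y,z]).round(4),(S.min(0)[2]-z).round(4))
E
python3 tilt.py 1
```

```text
t: 8.68
eef_pos: [0.4659, 0.2105, 0.211]
ee_rot: [3.141, -0.001, -1.681]
force: [0.4, 0.2, -1.5]
width: 0.0144
gripper_force: 30.0
[0.46585489 0.21050595 0.21102965] [ 0.42920678  0.24994571 -1.4654834 ]
scene cam [1.21 0.2  0.73]
  -0.05 13 [ 0.0091 -0.0005 -0.0392] [ 0.0083 -0.0004 -0.0408] -0.0455
  -0.034 63 [ 0.0096 -0.0007 -0.0278] [ 0.0078 -0.0006 -0.0281] -0.034
  -0.012 6 [ 0.007  -0.0018 -0.0109] [ 0.0069 -0.0022 -0.0107] -0.0119
top cam [0.36 0.   1.06]
wrist cam [0.46 0.13 0.37]
  -0.034 254 [-0.0017 -0.0094 -0.0275] [-0.001  -0.0068 -0.028 ] -0.0339
  -0.012 151 [-0.0013 -0.0058 -0.008 ] [-0.001  -0.0047 -0.008 ] -0.0119
  0.03 1718 [-0.0005 -0.0025  0.0431] [-0.0012 -0.0007  0.045 ] 0.03
```

The punch is held upright with its nose about 0.168 m up, clear of the jars. Carrying it across.

```bash
python3 -m jog '[[[8,-1,0,0,0,0,5],[26,-2,0,0,0,0,5],[54,-5,0,0,0,0,5],[88,-8,0,0,0,0,5],[126,-11,0,0,0,0,5],[166,-15,0,0,0,0,5],[206,-18,0,0,0,0,5],[246,-22,0,0,0,0,5],[286,-25,0,0,0,0,5],[326,-29,0,0,0,0,5],[366,-32,0,0,0,0,5],[403,-35,0,0,0,0,5],[437,-38,0,0,0,0,5],[465,-41,0,0,0,0,5],[487,-43,0,0,0,0,5],[502,-44,0,0,0,0,5],[509,-45,0,0,0,0,5],[511,-45,0,0,0,0,5],[511,-45,0,0,0,0,5],[511,-45,0,0,0,0,5]]]'
```

```text
t: 11.32
eef_pos: [0.4548, -0.3017, 0.2117]
ee_rot: [-3.141, 0.0, -1.68]
force: [-0.3, 0.5, -1.6]
width: 0.0142
gripper_force: 30.0
```

```bash
python3 -m jog '[[[1,0,8,0,0,0,5],[1,0,24,0,0,0,5],[1,0,42,0,0,0,5],[1,0,60,0,0,0,5],[1,0,76,0,0,0,5],[1,0,89,0,0,0,5],[1,0,97,0,0,0,5],[1,0,101,0,0,0,5],[1,0,103,0,0,0,5],[1,0,103,0,0,0,5],[1,0,103,0,0,0,5]]]'
python3 tilt.py 2; python3 - <<'E'
import cv2,numpy as np
from h import *
p=cv2.imread("pics/wrist2.png");c=camera_params("scene");s=cv2.imread("pics/scene2.png")
u,v=proj([.454,-.303,.06],c).astype(int)
o=np.zeros((420,800,3),np.uint8);o[:,:400]=p[0:420,80:480];o[:400,400:]=cv2.resize(s[v-40:v+40,u-40:u+40],(400,400),interpolation=2);cv2.imwrite("pics/c2.png",o);print(u,v)
E
```

```text
t: 12.7
eef_pos: [0.4548, -0.3033, 0.109]
ee_rot: [-3.141, -0.0, -1.681]
force: [0.2, 0.1, -1.6]
width: 0.0145
gripper_force: 30.0
[ 0.4548412  -0.30327226  0.10895879] [ 0.1701235   0.09052322 -1.5592234 ]
scene cam [1.21 0.2  0.73]
  -0.05 12 [ 0.0077  0.0028 -0.038 ] [ 0.0045  0.0017 -0.0383] -0.0405
  -0.034 41 [ 0.0079  0.0043 -0.0278] [ 0.0037  0.0009 -0.0277] -0.0332
  -0.012 14 [ 0.0045  0.0046 -0.0083] [ 0.0043  0.0037 -0.0082] -0.0116
  0.03 33 [-0.0017  0.0079  0.0359] [0.     0.0079 0.0365] 0.0301
top cam [0.36 0.   1.06]
  0.03 13 [0.0054 0.0086 0.0373] [0.0054 0.0079 0.0384] 0.0317
wrist cam [ 0.44 -0.39  0.27]
  -0.034 258 [-0.0019 -0.0094 -0.0276] [-0.0013 -0.0067 -0.028 ] -0.034
  -0.012 166 [-0.0015 -0.0057 -0.0079] [-0.0012 -0.0042 -0.008 ] -0.012
  0.03 1689 [-0.0005 -0.0023  0.0432] [-0.0014 -0.001   0.045 ] 0.03
177 152
```

View pics/c2.png

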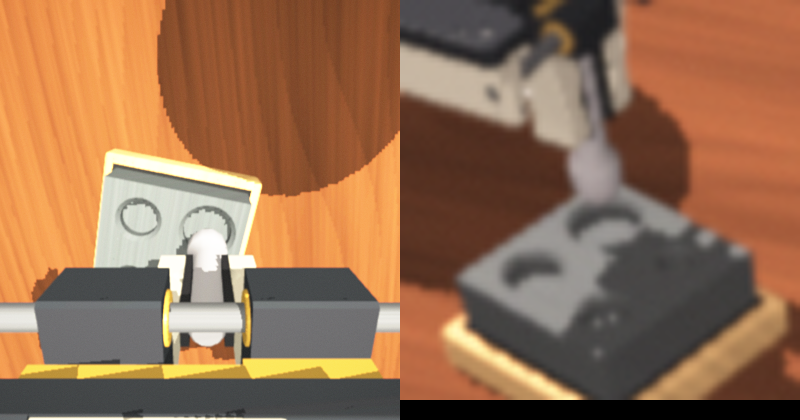

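The punch upright and its nose over the widest cup (wrist crop (209,232)). Lowering gently.

```bash
python3 -m jog '[[[0,0,3,0,0,0,5],[0,0,7,0,0,0,5],[0,0,11,0,0,0,5],[0,0,15,0,0,0,5],[0,0,18,0,0,0,5],[0,0,20,0,0,0,5],[0,0,21,0,0,0,5],[0,0,22,0,0,0,5],[0,0,22,0,0,0,5],[0,0,22,0,0,0,5]]]'
python3 -m jog '[[[0,0,0.5,0,0,0,5],[0,0,1,0,0,0,5],[0,0,1.5,0,0,0,5],[0,0,2,0,0,0,5],[0,0,2,0,0,0,5],[0,0,2,0,0,0,5]]]'
```

```text
t: 14.1
eef_pos: [0.4546, -0.3032, 0.0866]
ee_rot: [-3.141, -0.0, -1.681]
force: [-0.4, -1.2, -0.6]
width: 0.0142
gripper_force: 30.0
t: 14.85
eef_pos: [0.4546, -0.3032, 0.0845]
ee_rot: [3.141, 0.0, -1.681]
force: [0.1, -0.1, -1.3]
width: 0.0142
gripper_force: 30.0
```

```bash
python3 -m jog '[[[0,0,0.5,0,0,0,5],[0,0,1,0,0,0,5],[0,0,1,0,0,0,5],[0,0,1,0,0,0,5]]]'; python3 -m jog '[[[0,0,0.5,0,0,0,5],[0,0,0.5,0,0,0,5],[0,0,0.5,0,0,0,5]]]';
```

```text
t: 15.35
eef_pos: [0.4546, -0.3032, 0.0836]
ee_rot: [-3.142, -0.0, -1.681]
force: [-0.1, 0.2, -1.1]
width: 0.0143
gripper_force: 30.0
t: 15.72
eef_pos: [0.4546, -0.3032, 0.0832]
ee_rot: [-3.142, -0.0, -1.681]
force: [0.1, 0.1, 1.2]
width: 0.0147
gripper_force: 30.0
```

Contact: the force went from -1.5 N to +1.2 N. A little more, then rest there.

```bash
python3 -m jog '[[[0,0,0.5,0,0,0,5],[0,0,0.5,0,0,0,5],[0,0,0.5,0,0,0,5],[0,0,0.5,0,0,0,5],[0,0,0.5,0,0,0,5],[0,0,0.5,0,0,0,5],[0,0,0.5,0,0,0,5],[0,0,0.5,0,0,0,5],[0,0,0.5,0,0,0,5],[0,0,0.5,0,0,0,5]]]'
```

```text
t: 16.98
eef_pos: [0.4546, -0.3032, 0.0826]
ee_rot: [-3.141, -0.0, -1.681]
force: [-1.1, 0.5, 3.2]
width: 0.0141
gripper_force: 30.0
```

Seated lightly at about 4.8 N. Floor contact was at TCP z ≈ 0.0838, so raising to 0.1038 gives 10 mm of clearance.

```bash
python3 -m jog '[[[0,0,-1,0,0,0,5],[0,0,-3,0,0,0,5],[0,0,-6,0,0,0,5],[0,0,-10,0,0,0,5],[0,0,-14,0,0,0,5],[0,0,-17.5,0,0,0,5],[0,0,-20,0,0,0,5],[0,0,-21,0,0,0,5],[0,0,-21.3,0,0,0,5],[0,0,-21.3,0,0,0,5],[0,0,-21.3,0,0,0,5],[0,0,-21.3,0,0,0,5],[0,0,-21.3,0,0,0,5]]]'
python3 tilt.py 3; python3 - <<'E'
from h import *
c=camera_params("scene");s=cv2.imread("pics/scene3.png");u,v=proj([.454,-.303,.06],c).astype(int)
o=np.zeros((420,800,3),np.uint8);o[:,:400]=cv2.imread("pics/wrist3.png")[:,80:480];o[:400,400:]=cv2.resize(s[v-40:v+40,u-40:u+40],(400,400),interpolation=2);cv2.imwrite("pics/c3.png",o)
E
python3 cup.py wc | head -5
```

```text
t: 18.6
eef_pos: [0.4546, -0.3032, 0.1039]
ee_rot: [3.142, -0.0, -1.681]
force: [0.7, 0.8, -1.2]
width: 0.0143
gripper_force: 30.0
[ 0.45458335 -0.30318736  0.1038607 ] [ 0.74532902  0.76828141 -1.16319167]
scene cam [1.21 0.2  0.73]
  -0.05 9 [ 0.0075  0.0038 -0.0391] [ 0.0069  0.0036 -0.0409] -0.0456
  -0.034 46 [ 0.0071  0.0038 -0.0283] [ 0.0038  0.001  -0.0281] -0.0339
  -0.012 12 [ 0.0042  0.0043 -0.0084] [ 0.0028  0.0036 -0.0081] -0.0103
  0.03 30 [-0.0005  0.0076  0.0355] [0.001  0.0086 0.0366] 0.0303
top cam [0.36 0.   1.06]
  0.03 12 [0.0062 0.0093 0.0375] [0.0059 0.0093 0.037 ] 0.0304
wrist cam [ 0.44 -0.39  0.26]
  -0.034 258 [-0.0019 -0.0093 -0.0278] [-0.0012 -0.0068 -0.028 ] -0.034
  -0.012 163 [-0.0012 -0.0057 -0.0079] [-0.0011 -0.0042 -0.008 ] -0.012
  0.03 1701 [-0.0005 -0.0024  0.0432] [-0.0013 -0.0009  0.045 ] 0.03
block ((478.8650817871094, -304.241455078125), (65.4547348022461, 100.28704833984375), 72.27388000488281) 0.051029050948483146
[ 0.4633 -0.2741] [278. 274.] low px 16 [ 0.46884826 -0.29604608  0.04175753]
[ 0.4487 -0.3198] [291. 210.] low px 2331 [ 0.4475195  -0.32380422  0.02864052]
[ 0.4944 -0.3344] [220. 197.] low px 2257 [ 0.49346711 -0.33842956  0.02784591]
[ 0.509  -0.2887] [210. 262.] low px 232 [ 0.50321143 -0.30806288  0.0417119 ]
```

View pics/c3.png

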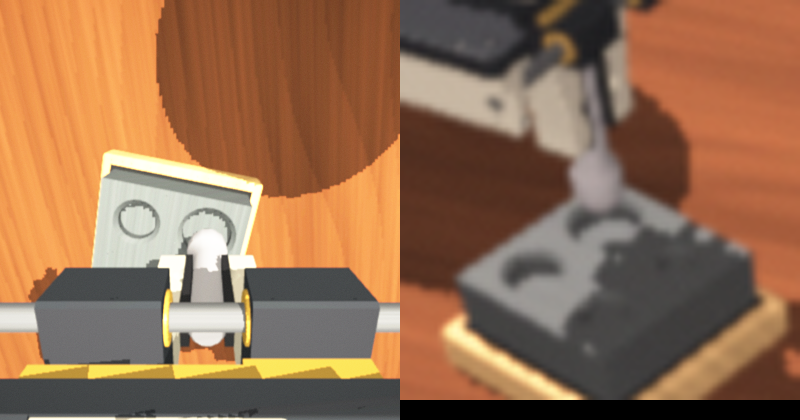

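View pics/scene3.png

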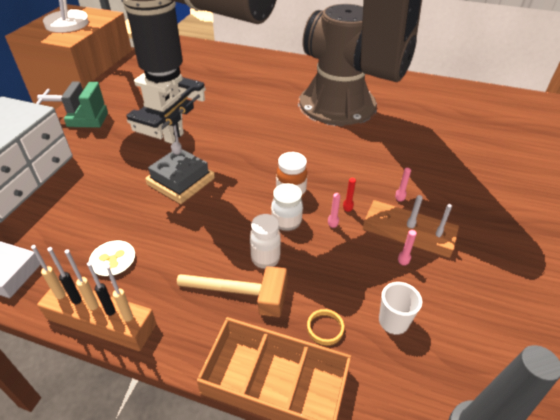

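The punch hangs upright over the widest cup, its nose about 10 mm above the block, and nothing else on the bench has moved. Handing in.

```bash
python3 -c "
from station import arm
print(arm.job_done())"
```

```text
the job is handed in; nothing more can be done
None
```

The job is handed in: the big-headed punch seated lightly in the widest cup (about 5 N), then was raised to about 10 mm above the block, where it is held upright and centred; the other punches, the jars and the rest of the bench looked undisturbed in the last picture.

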